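Level the bench-top shelf and hold the spirit level down on it

ROBOT

A 6-joint arm with a two-finger parallel gripper is mounted at the origin on the work surface. World frame = base frame: x ahead of the robot, y to its left, z up, the work surface at z = 0. Lengths are in m, angles in rad, forces in N, time in s.
With the tool pointing down it reaches from about 0.35 to 0.875 m from the base axis. Payload 4.2 kg.
Tool frame: the origin (TCP) lies at the very end of the fingers, on their centre line; the grasp point (between the pads) lies 19 mm behind it; x points along the fingers, y is the direction in which the jaws open and shut, and the axes are right-handed (so a half turn about x gives the same grasp; the last joint's range is limited). The gripper opens to 85 mm and grips with 20 to 120 N. Pads are 22 mm wide; open, the fingers measure 114 mm over their backs; the gripper's body (76 mm by 85 mm) begins 54 mm behind the grasp point. The pads swing forward as they close: fully open they stand 13 mm farther back than shut.
Start: joints at [-1.038, 0.385, 0.008, 0, -1.194, -0.259], TCP at [0.169, -0.602, 0.231] pointing down, gripper open.
Joint ranges: [-3.14, 3.14], [-1.21, 2.06], [-1.07, 1.41], [-3.16, 2.05], [-2.99, -0.16], [-3.1, 3.1]. Speed limits (rad/s): [2.79, 2.79, 3.14, 3.14, 3.14, 3.14].

INTERFACE

Orientations are given as [roll, pitch, yaw] about the fixed x, y, z axes, in that order (R = Rz(yaw) Ry(pitch) Rx(roll)).
In Python, from station import r, eyes, finder gives the robot as it stands.
- The arm moves only by the tool step_arm, never from a script. Its argument "targets" is text: rows parted by semicolons, each of 5 numbers parted by spaces: the shift along the tool's x, y, z in m, then the turn about the tool's x in degrees, then the finger opening in m, from 0 to 0.0854. A call has 1 to 20 rows; each row shifts and turns the commanded pose from where the row before left it, along the tool's axes as they then stand; what a row does not reach is not made up. A row lasts 1/10 s, in which the tool goes at most 50 mm and 8.59 degrees, less where a joint would pass 70% of its speed; a pose out of reach is approached as far as the arm can. A call is refused whole if a number of a shift passes 0.05 or a number of a turn 8.59, either way. A call with a gripper value outside its range is refused whole. The fingers move at their own pace and stop on an object; "grip_force" is the grip in N (left out, the last holds). Time passes only in rows, so rows that do not move let the fingers close. It gives the time, the measured TCP pose, the force and the opening at its end, in the units of the state.
- r.observe(): the state, without advancing time (a new reading comes with each control period).
- eyes.camera(name): name is "scene" or "top"; returns a dict with "frame" (480x640x3 uint8, red, green, blue), "range_z" (480x640 float32, m along the optical axis (not along the pixel's ray), 0 where there is no reading), "mtx" (3x3 intrinsics, pixels), "R" (3x3) and "t" (3): a world point X has camera coordinates R X + t. Camera axes: x right, y down, z forward; pixel columns grow to the right and rows downward; lengths in m; the calibration is good to about 2 mm. A picture is of the moment at which its call begins.
- r.sign_off(): hands the job in, once; it reports no verdict.
Trained networks look in a picture, given as the dict that the camera call returned (one of the last four; its "shot" number tells which), for a name from the list of things; names that differ only in an ending like _2 or _b are one class to them, and where a whole thing is asked for, a point or a joint stands for the part that bears it (a point fixed in the world has none). Each returns a list of dicts, best first, with "conf" (0 to 1); they miss things now and then, are a little off and sometimes report something else, mostly with a low value. They report only what shows in the picture. A call takes as long as a camera call. They do not tell look-alikes from the thing itself.
- finder.silhouettes(picture, thing): "pixels" (480x640 bool, what is visible of it) and "bbox" ([centre column, centre row, width, height] as shares, 0 to 1, of the picture: columns of its width, rows of its height, round what is visible of it).
- finder.spot_point(picture, thing): "at" ([row, column] as shares, 0 to 1, of the picture: columns of its width, rows of its height: a listed point, or the origin of a listed thing).
The state is a dict: "clock": time; "joint_pos": joint angles; "qd": joint speeds; "effort": joint torques, N m; "tool_pos": TCP position; "eef_rot": TCP orientation; "force": force on the tool from outside, world axes, zero at the start; "moment": the same for the moment, N m; "width": finger opening in m.
Only numpy, scipy, OpenCV 4.12 (cv2) and the standard library are available. Lean on these libraries where they do the work, as an engineer would, in place of code of your own. Each camera call takes 0.05 s, during which the arm holds its last target.

TASK

Level the small steel shelf on the stockroom bench: lay the spirit level lengthwise on the free part of its board, base down, let go of it, and turn the black knob of the shelf's levelling foot until the bubble rests centred between the two lines of the vial. Then press the level down on the shelf from above, firmly, with about a kilo's push (10 N), bubble still centred, and finish the job still pressing, because I will tighten the foot's lock nut while you hold it there. Leave the carton on the shelf, and the wrench, the jar and the steel-angle offcut on the bench, where they are.

Things in the scene. Friction and masses are not known exactly. Their poses are not given: they have to be found in the camera images.
- level: aluminium torpedo spirit level with black end caps, 200 mm long, 24 wide, 42 high, 0.3 kg; starts base down on the bench at the robot's right. Origin: centre of the underside; x along its length, z up. The vial sits in a 66 mm window in the middle of the top edge; press on the solid top edge beside or on both sides of it (33 to 95 mm from the middle). Pressed far off its middle it rocks a little.
- bubble (a joint): the bubble's place along the vial, m: 0 = centred, positive towards the level's +x end, stops at +-0.019. A pale oval 15 mm long in a yellow-green vial; it goes to the higher end, 1.6 mm per mrad of slope, and settles in about 1 s. Two dark lines lie 10 mm either side of the vial's middle: centred means the whole bubble between them.
- riser: the bench-top shelf, fixed in place. Origin: on the bench under the board's middle; y along the board towards its two plain feet, x across, z up. Grey steel board 380 mm (y) x 160 mm (x), top 100 mm over the bench. Plain feet at y = +175 mm, one levelling foot on a bracket at y = -245 mm: it tips only about the line of the plain feet. The levelling-foot end starts about 3.5 to 7 mrad too low.
- shelf_top (a point): centre of the board's upper side; tips with the board, axes as for riser. A carton stands on the board from about y = +95 mm to its +y end; the rest of the board is free.
- foot_knob (a point): middle of the foot's black knurled round knob, 41 mm in diameter, on its upright axis 126 mm over the bench; its top is 14 mm higher, its grip band goes 9 mm lower, the bracket is 26 mm lower. Stiff (0.12 N m), stays where left. Clockwise from above raises that end of the board, 6 mm a turn, and shifts the bubble towards the foot, 3.6 mm per rad; about 1.5 to 3 rad are needed from the start.
- carton: small cardboard carton 100 x 75 x 65 mm standing on the plain-feet end of the board; leave it. Origin: centre of the underside.
- wrench: open-ended wrench 170 mm long lying on the bench between the foot and the far right; leave it
- jar: screw jar 64 mm in diameter, 85 mm high, on the bench past the shelf's plain-feet end; leave it
- offcut: 200 mm offcut of slotted steel angle, 38 mm high, lying on the bench in front of the shelf; leave it
There are look-alikes about, which are no part of the job. Several things look just like the level: the one meant starts farthest to the robot's left.

How it is judged:
By the outcome, as a careful person would: the job done as asked, in the order asked, and still so for the second after the job is handed in, while the arm keeps its last pose, push and grip.
It also fails if it takes over 69 s, if anything falls off the work surface, if the arm or the gripper's body presses on something with over 40 N, if the wrist force passes 120 N, or if a joint passes its speed limit or range.

## Working session

There is one attempt and no reset: what is moved stays moved. The work goes in short steps, Python scripts to look and compute and a tool call to move; the robot and the scene stay as the last step left them, time stands still between calls to the robot, and variables do not carry over. Pictures are saved under pics/ and viewed, and the job is handed in when it is done.

Besides the shell and the picture viewer there is one more tool, called after "Call:" as a command line: name --argument value ..., lists and objects as JSON in quotes. step_arm: Moves the arm, as the interface text tells. Its arguments: {"type":"object","properties":{"targets":{"type":"string"},"grip_force":{"type":"number"}},"required":["targets"]}

```bash
mkdir -p pics; ls; cat > h.py <<'E'
import numpy as np, cv2
from station import r, eyes, finder
def save(p,n,crop=None,scale=1):
    f=p["frame"][:,:,::-1]
    if crop: f=f[crop[0]:crop[1],crop[2]:crop[3]]
    if scale!=1: f=cv2.resize(f,None,fx=scale,fy=scale,interpolation=cv2.INTER_CUBIC)
    cv2.imwrite("pics/"+n+".png",f)
def ray(p,row,col):
    d=np.linalg.inv(p["mtx"])@np.array([col,row,1.])
    return -p["R"].T@p["t"], p["R"].T@d
def atz(p,row,col,z):
    o,d=ray(p,row,col); return o+d*(z-o[2])/d[2]
def cloud(p):
    v,u=np.mgrid[0:480,0:640]; z=p["range_z"].astype(float)
    K=p["mtx"]; X=np.stack([(u-K[0,2])/K[0,0]*z,(v-K[1,2])/K[1,1]*z,z],-1)
    return (X-p["t"])@p["R"]
def proj(p,X):
    c=p["R"]@np.array(X)+p["t"]; q=p["mtx"]@c; return q[1]/q[2],q[0]/q[2]
E
python3 - <<'E'
from h import *
s=r.observe(); print({k:np.round(v,3) for k,v in s.items()})
for n in("scene","top"):
    p=eyes.camera(n); save(p,n+"0"); print(n,"cam at",np.round(-p["R"].T@p["t"],3),np.round(p["R"],3).tolist(), p["mtx"][0,0]); C=cloud(p)
    for t in("level","riser","foot_knob","shelf_top","carton","wrench","jar","offcut"):
        for m in finder.silhouettes(p,t)[:5] if t not in("shelf_top",) else []:
            q=C[m["pixels"]&(p["range_z"]>0)]; print(t,round(m["conf"],2),m["pixels"].sum(),np.round(np.median(q,0),3),np.round(q.min(0),3),np.round(q.max(0),3), np.round(np.array(m["bbox"])*[640,480,640,480]))
        for m in finder.spot_point(p,t)[:4]:
            print("   pt",t,round(m["conf"],2),np.round(np.array(m["at"])*[480,640],1))
E
```

```text
pics
{'clock': np.float64(0.0), 'joint_pos': array([-1.038,  0.386,  0.007, -0.   , -1.194, -0.259]), 'qd': array([ 0.   ,  0.   ,  0.   , -0.   , -0.001, -0.001]), 'effort': array([ 2.0000e-03, -3.9229e+01,  1.8840e+01,  4.1860e+00, -5.0000e-03,
       -0.0000e+00]), 'tool_pos': array([ 0.169, -0.601,  0.23 ]), 'eef_rot': array([1.62 , 1.569, 1.894]), 'force': array([ 0.208,  0.228, -0.217]), 'moment': array([-0.007,  0.03 ,  0.042]), 'width': np.float64(0.085)}
scene cam at [ 1.117 -0.21   1.114] [[0.302, 0.953, 0.005], [0.776, -0.242, -0.582], [-0.554, 0.18, -0.813]] 516.0628718716191
level 0.96 1413 [ 0.219 -0.403  0.035] [ 0.126 -0.5   -0.006] [ 0.263 -0.308  0.049] [129. 236.  69.  56.]
level 0.56 1218 [ 0.461 -0.322  0.04 ] [ 0.358 -0.374 -0.002] [ 0.543 -0.264  0.048] [178. 303.  33.  77.]
   pt level 0.82 [307.4 181.1]
   pt level 0.71 [239.8 134.6]
riser 0.56 10484 [0.559 0.073 0.098] [ 0.394 -0.141 -0.005] [0.653 0.368 0.145] [359. 280. 203.  89.]
   pt riser 0.97 [292.5 364.3]
foot_knob 0.87 627 [ 0.541 -0.119  0.124] [ 0.426 -0.141 -0.003] [ 0.56  -0.09   0.145] [267. 29
[... 1317 characters left out ...]
0.]
   pt foot_knob 0.61 [198.1 366.3]
   pt shelf_top 0.84 [193.5 266.5]
carton 0.79 1651 [0.564 0.265 0.164] [0.517 0.231 0.096] [0.619 0.308 0.172] [203. 185.  39.  55.]
   pt carton 0.55 [186.1 205.9]
wrench 0.66 491 [ 0.614 -0.263  0.007] [ 0.578 -0.352 -0.005] [ 0.646 -0.183  0.017] [419. 177.  68.  28.]
wrench 0.47 1707 [0.564 0.265 0.164] [0.517 0.23  0.098] [0.619 0.308 0.172] [204. 186.  37.  51.]
   pt wrench 0.8 [175. 417.]
jar 0.81 766 [0.513 0.41  0.081] [ 0.485  0.386 -0.005] [0.565 0.478 0.093] [150. 214.  35.  29.]
   pt jar 0.76 [217.4 152.3]
offcut 0.84 1120 [0.397 0.21  0.003] [ 0.334  0.112 -0.006] [0.461 0.302 0.041] [237. 263.  74.  50.]
   pt offcut 0.71 [262.3 235.4]
```

View pics/scene0.png

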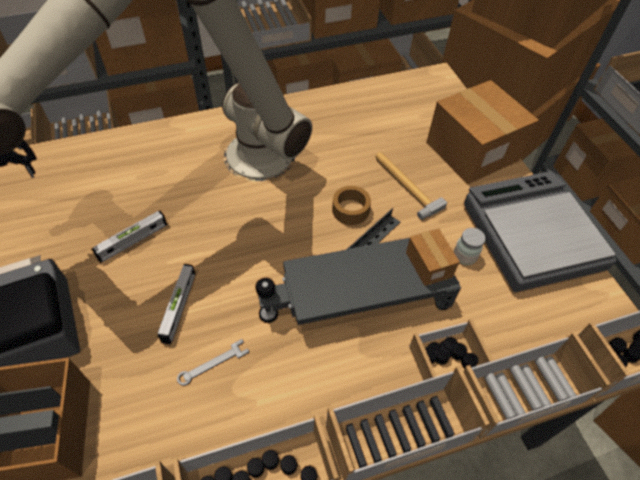

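View pics/top0.png

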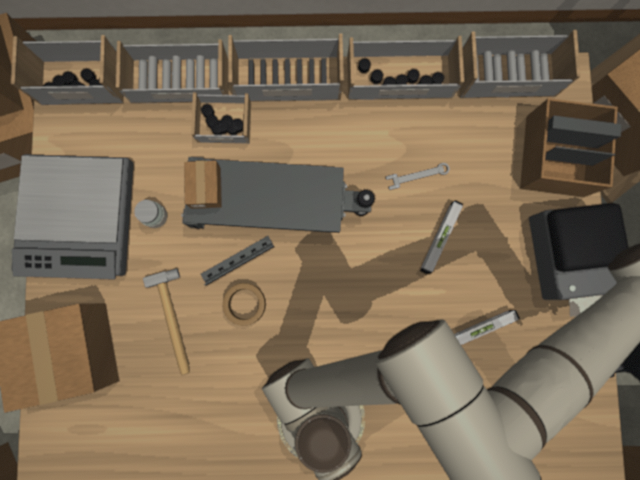

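Two levels show in the scene view, at (129,236) and (178,303). The second has the larger y (about -0.315), so it lies farther left and is the one meant. Next I measure it more precisely.

```bash
python3 - <<'E'
from h import *
from scipy.spatial.transform import Rotation as Ro
s=r.observe(); print("toolR",np.round(Ro.from_euler("xyz",s["eef_rot"]).as_matrix(),3).tolist())
for n in("scene","top"):
    p=eyes.camera(n); C=cloud(p); ok=p["range_z"]>0
    ms=[m for m in finder.silhouettes(p,"level")]
    for m in ms:
        q=C[m["pixels"]&ok]; 
        med=np.median(q,0)
        q=q[(q[:,2]>.034)&(q[:,2]<.06)]
        rect=cv2.minAreaRect(q[:,:2].astype(np.float32)); w=q[:,:2]-q[:,:2].mean(0); v=np.linalg.svd(w)[2][0] if len(w)<3000 else None
        print(n,m["conf"],"lvl",len(q),np.round(q.mean(0),4),rect,"dir deg",np.degrees(np.arctan2(v[1],v[0]))%180)
    m=finder.silhouettes(p,"riser")[0]; q=C[m["pixels"]&ok]; q=q[(q[:,2]>.09)&(q[:,2]<.108)]; q=q[q[:,1]>-.07]
    print(n,"board",cv2.minAreaRect(q[:,:2].astype(np.float32)), len(q))
    A=np.c_[q[:,:2],np.ones(len(q))]; print("plane",np.linalg.lstsq(A,q[:,2],rcond=None)[0])
    m=finder.silhouettes(p,"foot_knob")[0]; q=C[m["pixels"]&ok]; q=q[(q[:,2]>.131)&(q[:,2]<.15)]
    print(n,"knob",q.mean(0),cv2.minEnclosingCircle(q[:,:2].astype(np.float32)))
    m=finder.silhouettes(p,"carton")[0]; q=C[m["pixels"]&ok]; q=q[(q[:,2]>.155)]
    print(n,"carton",cv2.minAreaRect(q[:,:2].astype(np.float32)))
    if n=="scene": save(p,"lv",(260,350,140,290),5)
    else: save(p,"lvt",(160,280,330,470),4)
E
```

```text
toolR [[-0.0, -0.27, 0.963], [0.0, 0.963, 0.27], [-1.0, 0.0, -0.0]]
scene 0.84 lvl 721 [ 0.2179 -0.4057  0.0409] ((0.2146984487771988, -0.4034741222858429), (0.03218868002295494, 0.20020845532417297), 21.35590934753418) dir deg 111.70160604243246
scene 0.59 lvl 806 [ 0.4535 -0.3199  0.0413] ((0.44993191957473755, -0.31915783882141113), (0.02611275017261505, 0.2002326250076294), 62.71282196044922) dir deg 153.25599411100293
scene board ((0.5544770359992981, 0.12482425570487976), (0.3944345712661743, 0.16473805904388428), 85.04722595214844) 8310
plane [-0.00376504  0.0023766   0.10071722]
scene knob [ 0.53707328 -0.11756298  0.13899865] ((0.5347811579704285, -0.11694064736366272), 0.022262515500187874)
scene carton ((0.5720837116241455, 0.26689696311950684), (0.10198429971933365, 0.0765535831451416), 1.8880236148834229)
top 0.97 lvl 741 [ 0.4452 -0.3148  0.0409] ((0.446311354637146, -0.31592193245887756), (0.025423435494303703, 0.19930608570575714), 62.64413833618164) dir deg 152.86395335708357
top 0.68 lvl 646 [ 0.2201 -0.4178  0.0407] ((0.21908968687057495, -0.41643980145454407), (0.025020385161042213, 0.16645987331867218), 21.614761352539062) dir deg 111.60525010747772Traceback (most recent call last):
  File "<stdin>", line 13, in <module>
IndexError: list index out of range
```

View pics/lv.png

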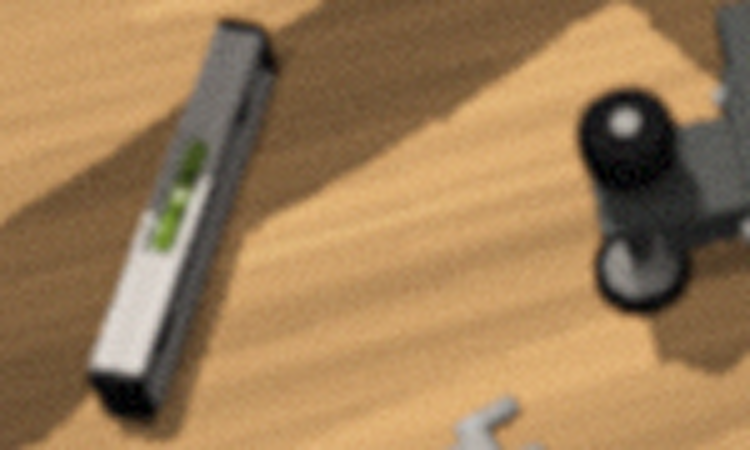

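The scene crop shows the level with its vial at crop (180,200), and the knob at (628,140) beyond it. The level's long axis points at 153° and its centre is near (0.448, -0.3175). The board points at 85.3°. Moving over the level.

Call:
step_arm --targets "0 0.0198 0.0345 0 0.085;0 0.0198 0.0345 0 0.085;0 0.0198 0.0345 0 0.085;0 0.0198 0.0345 0 0.085;0 0.0198 0.0345 0 0.085;0 0.0198 0.0345 0 0.085;0 0.0198 0.0345 0 0.085;0 0.0198 0.0345 0 0.085;0 0.0198 0.0345 0 0.085;0 0.0198 0.0345 0 0.085;0 0 0 8.54 0.085;0 0 0 8.54 0.085;0 0 0 8.54 0.085;0 0 0 8.54 0.085;0 0 0 8.54 0.085;0 0 0 0 0.085;0 0 0 0 0.085"

```text
clock: 3.7
tool_pos: [0.4476, -0.3178, 0.2314]
eef_rot: [0.12, 1.571, -0.348]
force: [-0.1, 0.1, -0.4]
width: 0.0848
```

```bash
cat >> h.py <<'E'
from scipy.spatial.transform import Rotation as Ro
def go(x,y,z,yaw):
    "print tool-frame shift to target and turn (deg)"
    s=r.observe(); M=Ro.from_euler("xyz",s["eef_rot"]).as_matrix()
    d=np.array([x,y,z])-s["tool_pos"]; cy=np.degrees(np.arctan2(M[1,1],M[0,1]))
    print("t",round(float(s["clock"]),2),"pos",np.round(s["tool_pos"],4),"yaw",round(cy,2),"q",np.round(np.degrees(s["joint_pos"])),"F",np.round(s["force"],1),"w",round(float(s["width"]),4))
    print("shift",np.round(M.T@d,4),"turn",round((cy-yaw+180)%360-180,2),"tilt",np.round(M[:,0],3))
E
python3 - <<'E'
from h import *
go(.448,-.3175,.012,63)
p=eyes.camera("scene"); save(p,"a1",(150,420,60,380),2.5)
C=cloud(p); ok=p["range_z"]>0
for n in("scene","top"):
    p=eyes.camera(n); save(p,"a1"+n); C=cloud(p); ok=p["range_z"]>0
    for m in finder.silhouettes(p,"level"):
        q=C[m["pixels"]&ok]; q=q[(q[:,2]>.034)&(q[:,2]<.06)]; print(n,m["conf"],cv2.minAreaRect(q[:,:2].astype(np.float32)))
E
```

```text
t 3.7 pos [ 0.4476 -0.3178  0.2314] yaw 63.17 q [-18.  15. -10.   0. -65. -98.] F [-0.1  0.1 -0.4] w 0.0848
shift [2.194e-01 4.000e-04 2.000e-04] turn 0.17 tilt [ 0. -0. -1.]
scene 0.84 ((0.23863841593265533, -0.46028751134872437), (0.030804507434368134, 0.07675440609455109), 22.58100700378418)
scene 0.78 ((0.4496983587741852, -0.3190600872039795), (0.025944983586668968, 0.1997946798801422), 62.85114669799805)
top 0.75 ((0.44162893295288086, -0.31366994976997375), (0.023971544578671455, 0.10985412448644638), 65.06097412109375)
top 0.63 ((0.21261197328567505, -0.40092581510543823), (0.02600058913230896, 0.20052216947078705), 21.615537643432617)
```

View pics/a1.png

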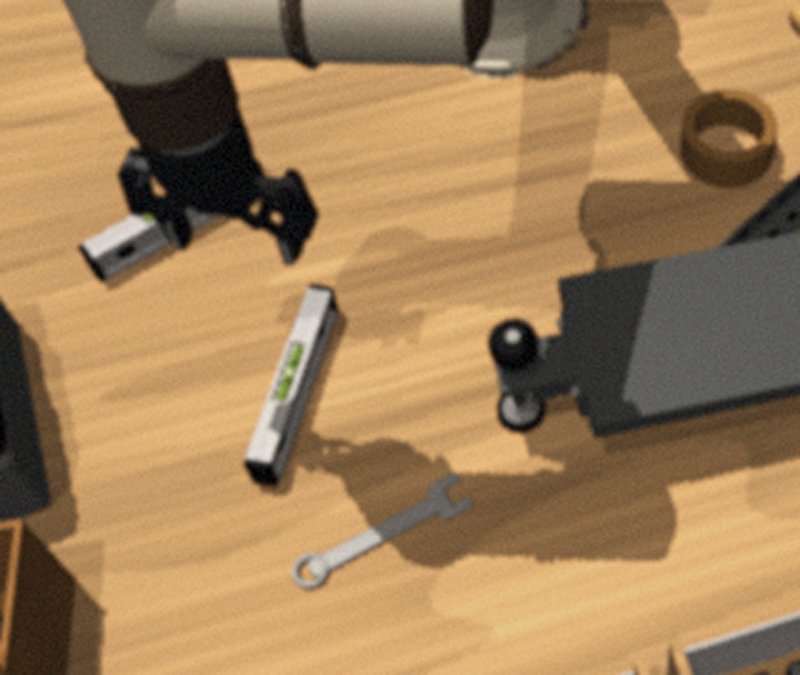

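View pics/a1top.png

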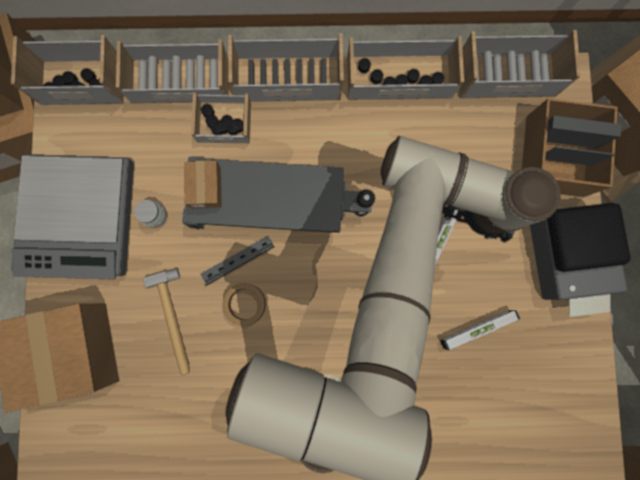

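The scene view shows the gripper over the level, with the fingers straddling it once it goes down. The level is unmoved at (285,385) in the crop. Descending and gripping.

Call:
step_arm --targets "0.03 0 0 0 0.085;0.03 0 0 0 0.085;0.03 0 0 0 0.085;0.03 0 0 0 0.085;0.03 0 0 0 0.085;0.03 0 0 0 0.085;0.02 0 0 0 0.085;0.015 0 0 0 0.085;0.006 0 0 0 0.085;0 0 0 0 0.085;0 0 0 0 0.01;0 0 0 0 0.01;0 0 0 0 0.01;0 0 0 0 0.01;0 0 0 0 0.01;0 0 0 0 0.01;0 0 0 0 0.01;0 0 0 0 0.01" --grip_force 50

```text
clock: 5.75
tool_pos: [0.448, -0.3179, 0.011]
eef_rot: [-0.01, 1.57, -0.481]
force: [-0.8, 0.6, 5.3]
width: 0.0233
```

Call:
step_arm --targets "-0.01 0 0 0 0.01;-0.02 0 0 0 0.01;-0.03 0 0 0 0.01;-0.03 0 0 0 0.01;-0.03 0 0 0 0.01;-0.03 0 0 0 0.01;-0.03 0 0 0 0.01;-0.02 0 0 0 0.01;0 0 0 0 0.01;0 0 0 0 0.01"

```text
clock: 6.75
tool_pos: [0.4467, -0.3171, 0.2092]
eef_rot: [2.694, 1.569, 2.222]
force: [-0.9, 0.8, -3.9]
width: 0.0234
```

```bash
python3 - <<'E'
from h import *
go(.552,.09,.21,175.3)
p=eyes.camera("scene"); save(p,"a2",(120,390,60,380),2.5); C=cloud(p); ok=p["range_z"]>0
for m in finder.silhouettes(p,"level"):
    q=C[m["pixels"]&ok]; print(m["conf"],np.median(q,0)); q=q[(q[:,2]>.225)&(q[:,2]<.26)]; print(len(q), cv2.minAreaRect(q[:,:2].astype(np.float32)) if len(q) else 0)
E
```

```text
t 6.75 pos [ 0.4467 -0.3171  0.2092] yaw 62.95 q [-18.  16. -12.  -0. -62. -99.] F [-0.9  0.8 -3.9] w 0.0234
shift [-2.000e-04  4.105e-01 -9.140e-02] turn -112.35 tilt [-0.001  0.002 -1.   ]
0.91 [ 0.24245333 -0.4582611   0.03334542]
0 0
0.62 [ 0.48800772 -0.33576524  0.23781631]
788 ((0.4473443925380707, -0.31911700963974), (0.02966384030878544, 0.20449425280094147), 62.656436920166016)
```

View pics/a2.png

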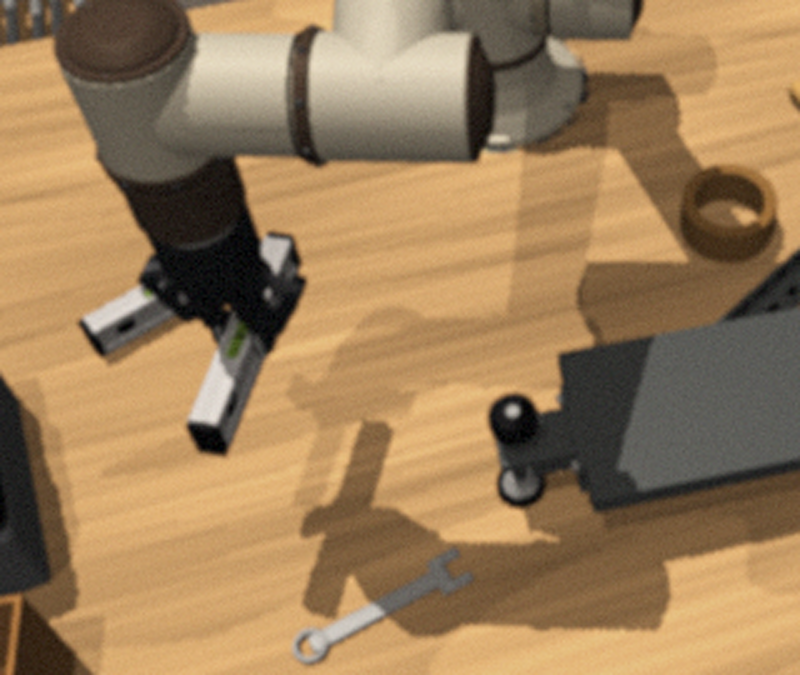

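The level is held squarely at crop (245,340) and hangs level. Carrying it over the board.

Call:
step_arm --targets "0 0.034 -0.0076 0 0.01;0 0.034 -0.0076 0 0.01;0 0.034 -0.0076 0 0.01;0 0.034 -0.0076 0 0.01;0 0.034 -0.0076 0 0.01;0 0.034 -0.0076 0 0.01;0 0.034 -0.0076 0 0.01;0 0.034 -0.0076 0 0.01;0 0.034 -0.0076 0 0.01;0 0.034 -0.0076 0 0.01;0 0.034 -0.0076 0 0.01;0 0.034 -0.0076 0 0.01;0 0 0 0 0.01"

```text
clock: 8.15
tool_pos: [0.5521, 0.0904, 0.2081]
eef_rot: [-2.469, 1.568, -2.937]
force: [-1.1, 0.5, -3.0]
width: 0.0234
```

Call:
step_arm --targets "0 0 0 -8 0.01;0 0 0 -8 0.01;0 0 0 -8 0.01;0 0 0 -8 0.01;0 0 0 -8 0.01;0 0 0 -8 0.01;0 0 0 -8 0.01;0 0 0 -8 0.01;0 0 0 -8 0.01;0 0 0 -8 0.01;0 0 0 -8 0.01;0 0 0 -8 0.01;0 0 0 -8 0.01;0 0 0 -8.4 0.01;0 0 0 0 0.01;0 0 0 0 0.01"

```text
clock: 9.75
tool_pos: [0.5511, 0.0866, 0.2092]
eef_rot: [2.008, 1.568, -2.788]
force: [-0.0, 0.1, -4.2]
width: 0.0232
```

```bash
python3 - <<'E'
from h import *
go(.552,.09,.112,175.3)
p=eyes.camera("scene"); save(p,"a3",(120,390,200,520),2.5); C=cloud(p); ok=p["range_z"]>0
for m in finder.silhouettes(p,"level"):
    q=C[m["pixels"]&ok]; print(m["conf"],np.median(q,0)); q=q[(q[:,2]>.225)&(q[:,2]<.26)]; print(len(q), cv2.minAreaRect(q[:,:2].astype(np.float32)) if len(q) else 0)
E
```

```text
t 9.75 pos [0.5511 0.0866 0.2092] yaw 175.18 q [ 26.  17. -11.  -0. -63. -30.] F [-0.   0.1 -4.2] w 0.0232
shift [ 0.0972 -0.0008  0.0036] turn -0.12 tilt [-0.002 -0.001 -1.   ]
0.73 [0.55684554 0.06444167 0.23559936]
910 ((0.552855372428894, 0.08347472548484802), (0.20012950897216797, 0.02885451912879944), 85.48101806640625)
0.73 [ 0.22086211 -0.4065274   0.03511524]
0 0
```

View pics/a3.png

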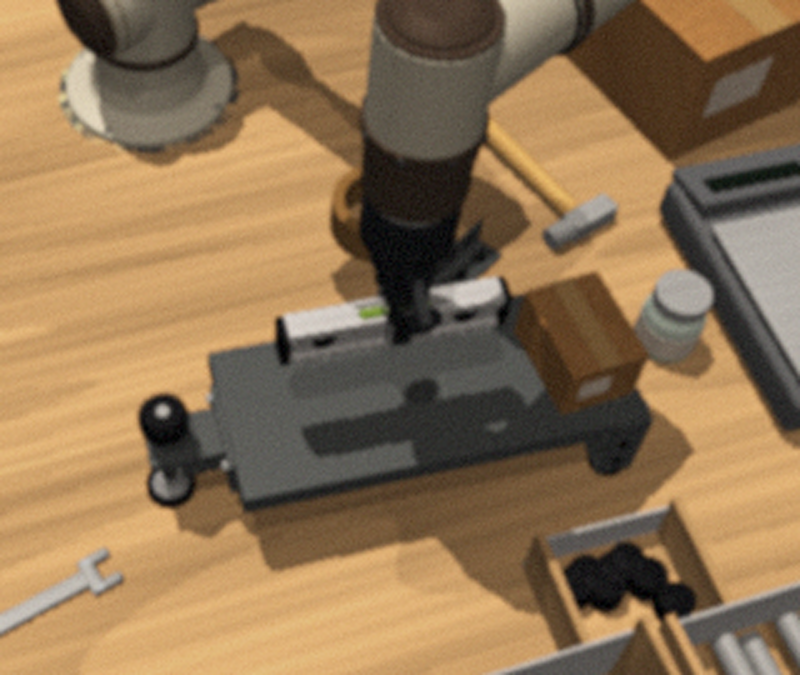

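The level hangs over the free part of the board, between the knob and the carton (crop 395,320) and parallel to the board. Lowering.

Call:
step_arm --targets "0.02 0 0 0 0.01;0.02 0 0 0 0.01;0.02 0 0 0 0.01;0.018 0 0 0 0.01;0.01 0 0 0 0.01;0.005 0 0 0 0.01;0 0 0 0 0.01;0 0 0 0 0.01"

```text
clock: 10.65
tool_pos: [0.5524, 0.0873, 0.1181]
eef_rot: [-1.245, 1.569, 0.245]
force: [0.9, -0.5, -2.8]
width: 0.0234
```

Call:
step_arm --targets "0.002 0 0 0 0.01;0 0 0 0 0.01"

```text
clock: 10.85
tool_pos: [0.5518, 0.0872, 0.1158]
eef_rot: [-1.009, 1.57, 0.482]
force: [0.2, -0.4, -2.7]
width: 0.0233
```

Call:
step_arm --targets "0.002 0 0 0 0.01;0 0 0 0 0.01"

```text
clock: 11.05
tool_pos: [0.5515, 0.0871, 0.1132]
eef_rot: [1.555, 1.571, 3.045]
force: [0.4, 0.3, -2.6]
width: 0.0234
```

Call:
step_arm --targets "0.0015 0 0 0 0.01;0 0 0 0 0.01"

```text
clock: 11.25
tool_pos: [0.5515, 0.0871, 0.1116]
eef_rot: [1.861, 1.57, -2.932]
force: [-0.0, -0.7, -2.1]
width: 0.0231
```

Call:
step_arm --targets "0.001 0 0 0 0.01;0 0 0 0 0.01"

```text
clock: 11.45
tool_pos: [0.5517, 0.0871, 0.1107]
eef_rot: [1.371, 1.571, 2.862]
force: [0.2, -0.3, -3.1]
width: 0.0233
```

Call:
step_arm --targets "0.001 0 0 0 0.01;0 0 0 0 0.01"

```text
clock: 11.65
tool_pos: [0.5519, 0.0871, 0.1104]
eef_rot: [-1.414, 1.57, 0.077]
force: [-0.7, -1.0, 1.0]
width: 0.0236
```

Call:
step_arm --targets "0.0007 0 0 0 0.01;0 0 0 0 0.01"

```text
clock: 11.85
tool_pos: [0.5519, 0.0871, 0.1103]
eef_rot: [-1.488, 1.57, 0.003]
force: [-3.6, -1.0, 5.2]
width: 0.0234
```

Contact (5 N). Letting go and lifting.

Call:
step_arm --targets "0 0 0 0 0.03;0 0 0 0 0.045;0 0 0 0 0.06;0 0 0 0 0.06;0 0 0 0 0.06;-0.01 0 0 0 0.06;-0.02 0 0 0 0.06;-0.03 0 0 0 0.06;-0.03 0 0 0 0.06;-0.02 0 0 0 0.06;0 0 0 0 0.06"

```text
clock: 12.95
tool_pos: [0.5536, 0.0877, 0.2235]
eef_rot: [-1.186, 1.562, 0.305]
force: [0.7, -0.3, -0.2]
width: 0.0601
```

```bash
python3 - <<'E'
from h import *
go(.536,-.117,.22,270)
for n in("scene","top"):
    p=eyes.camera(n); C=cloud(p); ok=p["range_z"]>0
    save(p,"b1"+n,(120,390,200,520) if n=="scene" else (120,280,160,400),2.5)
    for m in finder.silhouettes(p,"level"):
        q=C[m["pixels"]&ok]; q=q[(q[:,2]>.13)&(q[:,2]<.16)]; print(n,m["conf"],len(q), cv2.minAreaRect(q[:,:2].astype(np.float32)) if len(q) else 0)
    for m in finder.silhouettes(p,"foot_knob")[:2]:
        q=C[m["pixels"]&ok]; q=q[(q[:,2]>.131)&(q[:,2]<.15)]; print("knob",m["conf"],q.mean(0),cv2.minEnclosingCircle(q[:,:2].astype(np.float32)))
    for m in finder.spot_point(p,"foot_knob"):
        a=np.array(m["at"])*[480,640]; print("kpt",m["conf"],a,atz(p,*a,.126))
    for m in finder.spot_point(p,"bubble"): print("bub",m)
    m=finder.silhouettes(p,"bubble"); print([(x["conf"],x["bbox"]) for x in m])
E
```

```text
t 12.95 pos [0.5536 0.0877 0.2235] yaw 175.42 q [ 26.  16. -10.   0. -64. -30.] F [ 0.7 -0.3 -0.2] w 0.0601
shift [ 0.0028  0.0013 -0.2054] turn -94.58 tilt [ 0.008  0.003 -1.   ]
scene 0.81 0 0
scene 0.76 971 ((0.5540042519569397, 0.08411992341279984), (0.199747696518898, 0.02820708602666855), 85.51443481445312)
knob 0.57 [ 0.53663281 -0.1178638   0.13890208] ((0.5338301062583923, -0.11673727631568909), 0.023072686046361923)
kpt 0.74 [284.4 265.6] [ 0.52462745 -0.11372927  0.126     ]Traceback (most recent call last):
  File "<stdin>", line 12, in <module>
ValueError: it knows: carton, foot_knob, jar, level, offcut, riser, shelf_top, wrench
```

View pics/b1scene.png

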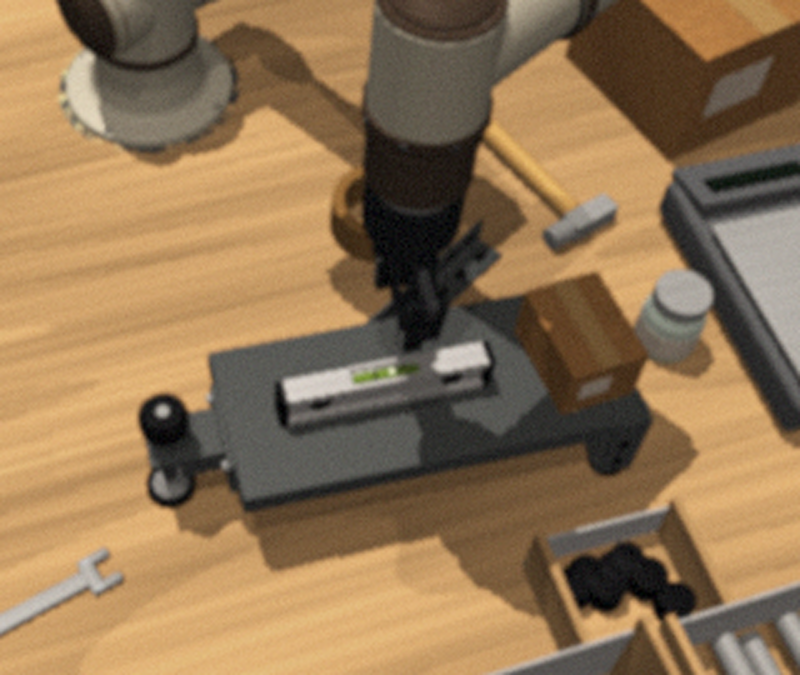

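The level lies base down on the free part of the board (crop 385,380), with the carton and knob undisturbed. Measuring the knob more closely, with both cameras.

```bash
python3 - <<'E'
from h import *
for n in("scene","top"):
    p=eyes.camera(n); C=cloud(p); ok=p["range_z"]>0
    if n=="top": save(p,"b2top",(140,260,200,400),4)
    M=ok&(C[...,2]>.130)&(C[...,2]<.152)&(abs(C[...,0]-.535)<.04)&(abs(C[...,1]+.117)<.04)
    q=C[M]; print(n,len(q),np.round([q.mean(0),q.min(0),q.max(0)],4).tolist()); q=q[q[:,2]>.137]; print(" top",len(q),q.mean(0),cv2.minEnclosingCircle(q[:,:2].astype(np.float32)))
    M=ok&(C[...,2]>.096)&(C[...,2]<.104)&(abs(C[...,0]-.55)<.12)&(C[...,1]>-.075)&(C[...,1]<.35)
    print(" board",cv2.minAreaRect(C[M][:,:2].astype(np.float32)))
E
```

```text
scene 288 [[0.537, -0.1177, 0.1388], [0.5124, -0.1392, 0.1301], [0.5573, -0.0955, 0.1443]]
 top 232 [ 0.53514387 -0.11735593  0.13999408] ((0.5355489253997803, -0.1173306256532669), 0.021931959316134453)
 board ((0.5538082718849182, 0.12612803280353546), (0.38935643434524536, 0.1643068641424179), 85.1563720703125)
top 256 [[0.5306, -0.1141, 0.1386], [0.5106, -0.1364, 0.1313], [0.5522, -0.0937, 0.1455]]
 top 182 [ 0.5309762  -0.11408005  0.14004177] ((0.5314664840698242, -0.11379639804363251), 0.021670440211892128)
 board ((0.547549843788147, 0.0872846394777298), (0.3202344477176666, 0.16029992699623108), 85.51422119140625)
```

View pics/b2top.png

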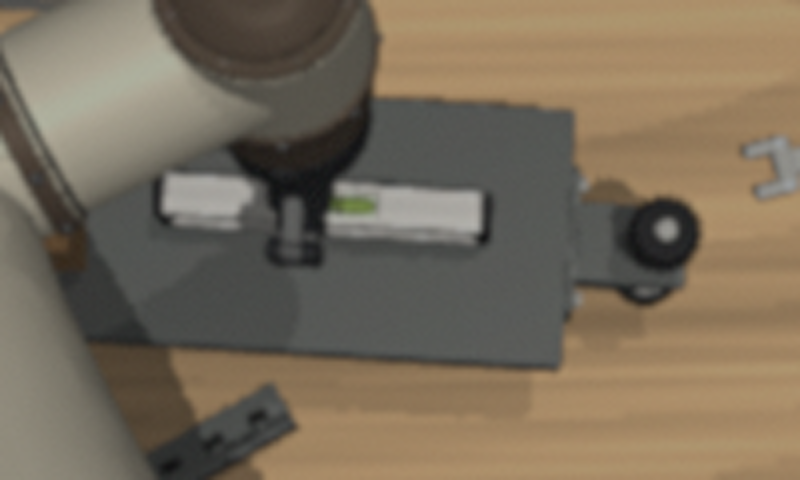

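The top view shows the level, with the gripper above hiding part of it, and the knob at (662,232). The cameras differ by 4 mm on the knob; I take the mean, (0.5335, -0.1157).

Call:
step_arm --targets "0 0.0004 -0.0255 -7.9 0.065;0 0 0 -7.9 0.065;0 0 0 -7.9 0.065;0 0 0 -7.9 0.065;0 0 0 -7.9 0.065;0 0 0 -7.9 0.065;0 0 0 -7.9 0.065;0 0 0 -7.9 0.065;0 0 0 -7.9 0.065;0 0 0 -7.9 0.065;0 0 0 -7.9 0.065;0 0 0 -7.9 0.065;0 0 0 0 0.065;0 0 0 0 0.065"

```text
clock: 14.65
tool_pos: [0.549, 0.0616, 0.2185]
eef_rot: [0.39, 1.569, -2.751]
force: [0.1, -0.5, -0.3]
width: 0.065
```

```bash
python3 - <<'E'
from h import *
go(.5335,-.1157,.108,270)
E
```

```text
t 14.65 pos [0.549  0.0616 0.2185] yaw -89.98 q [ 23.  16. -11.  -0. -64.  67.] F [ 0.1 -0.5 -0.3] w 0.065
shift [0.1106 0.1773 0.0154] turn 0.02 tilt [-0.001 -0.001 -1.   ]
```

Call:
step_arm --targets "0 0.0295 0.0026 0 0.065;0 0.0295 0.0026 0 0.065;0 0.0295 0.0026 0 0.065;0 0.0295 0.0026 0 0.065;0 0.0295 0.0025 0 0.065;0 0.0295 0.0025 0 0.065;0.02 0 0 0 0.065;0.02 0 0 0 0.065;0.01 0 0 0 0.065;0 0 0 0 0.065;0 0 0 0 0.065"

```text
clock: 15.75
tool_pos: [0.535, -0.1152, 0.1696]
eef_rot: [2.529, 1.57, -0.609]
force: [-0.5, 0.4, -0.1]
width: 0.0652
```

```bash
python3 - <<'E'
from h import *
go(.5335,-.1157,.108,270)
p=eyes.camera("scene"); save(p,"c1",(180,380,200,440),3)
p=eyes.camera("top"); save(p,"c1t",(130,280,200,440),3)
E
```

```text
t 15.75 pos [ 0.535  -0.1152  0.1696] yaw -89.81 q [  5.  18. -16.   0. -57.  85.] F [-0.5  0.4 -0.1] w 0.0652
shift [0.0616 0.0005 0.0015] turn 0.19 tilt [ 0.001 -0.    -1.   ]
```

View pics/c1.png

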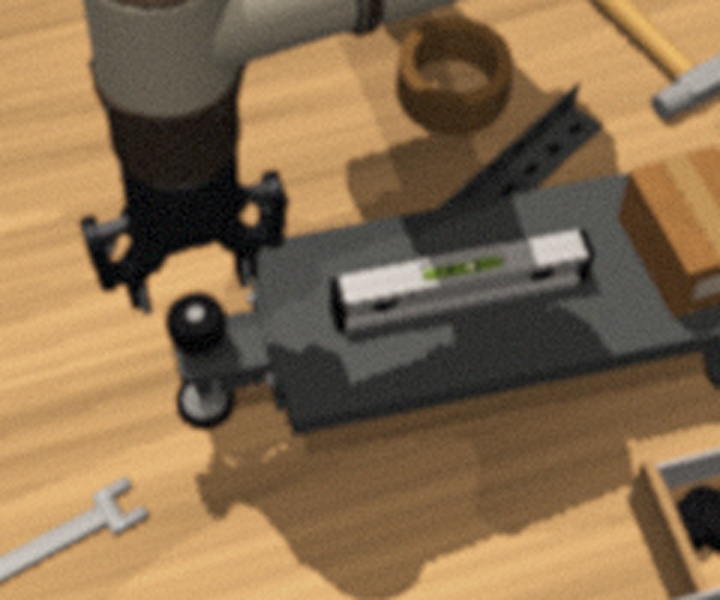

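View pics/c1t.png

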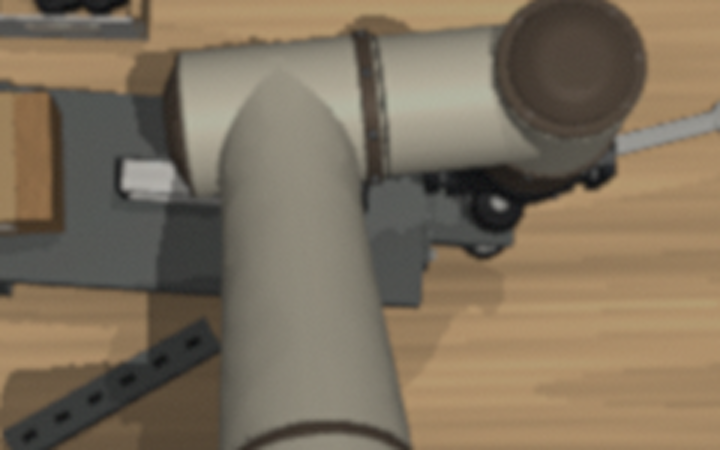

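The gripper stands centred above the knob at scene crop (195,325). The vial shows at (465,268), with the bubble off to the right. Going down over the knob.

Call:
step_arm --targets "0.02 0 0.001 0 0.065;0.02 0 0 0 0.065;0.012 0 0 0 0.065;0.008 0 0 0 0.065;0 0 0 0 0.065;0 0 0 0 0.065"

```text
clock: 16.45
tool_pos: [0.5341, -0.1153, 0.1098]
eef_rot: [2.945, 1.57, -0.193]
force: [-0.1, -0.5, 0.0]
width: 0.065
```

Call:
step_arm --targets "0 0 0 0 0.03;0 0 0 0 0.03;0 0 0 0 0.03;0 0 0 0 0.03;0 0 0 0 0.03;0 0 0 0 0.03" --grip_force 50

```text
clock: 17.05
tool_pos: [0.534, -0.1157, 0.1103]
eef_rot: [2.706, 1.569, -0.432]
force: [-0.8, -1.4, 4.9]
width: 0.0394
```

```bash
python3 - <<'E'
from h import *
go(.5335,-.1157,.108,270); print(r.observe()["moment"])
def vial(tag):
    p=eyes.camera("scene"); save(p,tag,(240,300,310,400),8)
vial("v0")
E
```

```text
t 17.05 pos [ 0.534  -0.1157  0.1103] yaw -89.77 q [  5.  21. -20.   0. -49.  85.] F [-0.8 -1.4  4.9] w 0.0394
shift [0.0023 0.     0.0005] turn 0.23 tilt [ 0.002 -0.001 -1.   ]
[-0.57272633  0.33642853  0.0498912 ]
```

View pics/v0.png

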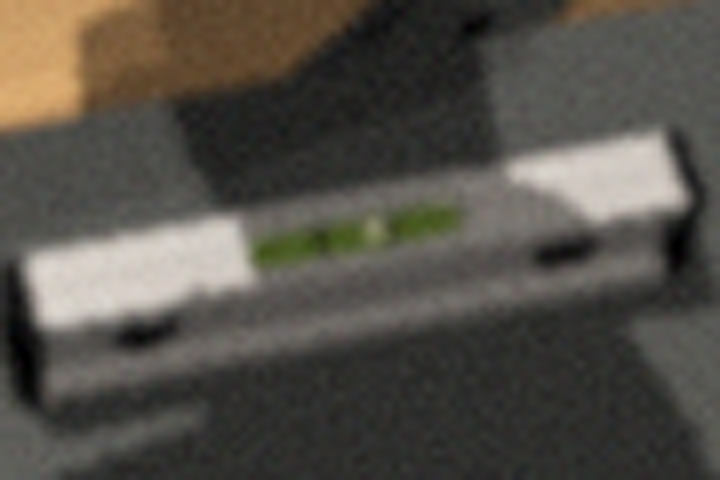

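The vial spans x 250–463 in the crop, with lines at about 320 and 393. The bubble is pale around 365–410, so it sits toward the plain feet and runs over the right line. I will turn the knob clockwise.

Call:
step_arm --targets "0 0 0 4 0.03;0 0 0 8 0.03;0 0 0 8.5 0.03;0 0 0 8.5 0.03;0 0 0 8.5 0.03;0 0 0 8.5 0.03;0 0 0 8.5 0.03;0 0 0 8.5 0.03;0 0 0 8.5 0.03;0 0 0 8.5 0.03;0 0 0 5 0.03;0 0 0 0 0.03;0 0 0 0 0.03;0 0 0 0 0.03;0 0 0 0 0.03;0 0 0 0 0.03;0 0 0 0 0.03;0 0 0 0 0.03" --grip_force 60

```text
clock: 18.9
tool_pos: [0.5322, -0.1175, 0.1103]
eef_rot: [2.367, 1.567, -2.256]
force: [-4.5, -6.9, 8.1]
width: 0.0391
```

```bash
cat >> h.py <<'E'
def vial(tag,N=6):
    fs=[];p=None
    for _ in range(N):
        p=eyes.camera("scene"); fs.append(p["frame"].astype(float))
    p=dict(p); p["frame"]=np.mean(fs,0).astype(np.uint8); save(p,tag,(240,300,310,400),8); np.save("pics/"+tag+".npy",np.mean(fs,0)); return p
E
python3 - <<'E'
from h import *
go(.534,-.1157,.1103,180); print(r.observe()["moment"])
vial("v1",4)
E
```

```text
t 18.9 pos [ 0.5322 -0.1175  0.1103] yaw -174.85 q [  5.  21. -20.   0. -49.   0.] F [-4.5 -6.9  8.1] w 0.0391
shift [ 0.     -0.0019  0.0016] turn 5.15 tilt [-0.002 -0.003 -1.   ]
[-2.42460847  1.10227319 -0.09635762]
```

View pics/v1.png

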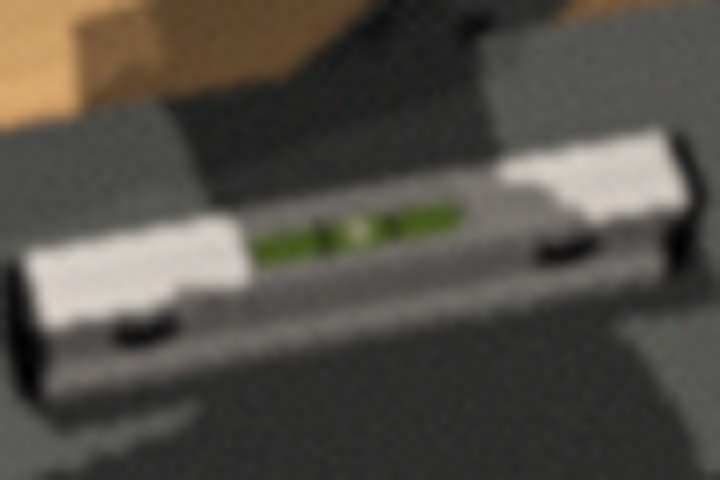

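The bubble now sits at about x 358, between the lines at 322 and 393. I will measure it with sub-pixel profiles against a geometric model of the level.

```bash
cat > prof.py <<'E'
from h import *
def prof(tag,a=(250/8+310,248/8+240),b=(465/8+310,213/8+240),pr=True):
    I=np.load("pics/"+tag+".npy").astype(np.float32)
    a=np.array(a)-.5;b=np.array(b)-.5; n=60; t=np.linspace(-.08,1.08,n)
    u=(b-a)/np.linalg.norm(b-a); nn=np.array([-u[1],u[0]])
    P=np.zeros((n,3))
    for o in(-1,-.5,0,.5,1):
        q=a+np.outer(t,b-a)+nn*o
        P+=cv2.remap(I,q[:,0].astype(np.float32)[None],q[:,1].astype(np.float32)[None],cv2.INTER_CUBIC)[0]
    P/=5; x=t*np.linalg.norm(b-a)
    if pr:
        for i in range(n): print(round(x[i],2),np.round(P[i]).astype(int))
    return x,P
E
python3 - <<'E'
from prof import *
x,P=prof("v1",pr=False)
from scipy.ndimage import gaussian_filter1d
for X,q in zip(x,P): print(f"{X:6.2f}",*[f"{v:4.0f}" for v in q])
E
```

```text
-2.18  203  194  188
 -1.64  189  181  175
 -1.11  170  163  155
 -0.57  140  137  124
 -0.04  114  114   97
  0.50   91   96   70
  1.03   84   92   58
  1.57   79   90   49
  2.10   79   90   46
  2.64   77   90   44
  3.18   78   90   44
  3.71   78   90   44
  4.25   78   90   44
  4.78   76   89   43
  5.32   75   89   42
  5.85   75   90   43
  6.39   76   90   43
  6.92   75   89   41
  7.46   72   85   39
  7.99   67   80   37
  8.53   60   71   35
  9.06   55   64   32
  9.60   56   65   32
 10.13   61   72   35
 10.67   70   82   40
 11.21   78   90   46
 11.74   91  100   57
 12.28  103  109   69
 12.81  117  120   83
 13.35  125  128   93
 13.88  128  130   95
 14.42  121  124   89
 14.95  109  115   76
 15.49   94  103   61
 16.02   83   94   49
 16.56   73   85   39
 17.09   65   77   35
 17.63   59   70   33
 18.16   59   69   34
 18.70   62   73   36
 19.24   67   80   37
 19.77   71   85   37
 20.31   72   86   37
 20.84   73   88   37
 21.38   75   89   38
 21.91   74   89   37
 22.45   73   88   37
 22.98   73   88   36
 23.52   74   89   38
 24.05   75   89   38
 24.59   76   89   40
 25.12   77   88   44
 25.66   80   89   52
 26.20   84   91   61
 26.73   92   95   74
 27.27  100  100   86
 27.80  108  105   97
 28.34  112  108  102
 28.87  118  112  107
 29.41  120  113  109
```

The lines are at 9.2 and 17.85 px and the bubble at 13.75, so it is about 0.5 mm toward the plain feet and within tolerance. I turn a further 8°, then release and recheck without load.

Call:
step_arm --targets "0 0 0 4 0.03;0 0 0 4 0.03;0 0 0 0 0.03;0 0 0 0 0.03;0 0 0 0 0.05;0 0 0 0 0.065;0 0 0 0 0.065;0 0 0 0 0.065;-0.02 0 0 0 0.065;-0.03 0 0 0 0.065;-0.03 0 0 0 0.065;-0.02 0 0 0 0.065;0 0 0 0 0.065;0 0 0 0 0.065"

```text
clock: 20.5
tool_pos: [0.5332, -0.1149, 0.2088]
eef_rot: [0.052, 1.57, 1.573]
force: [0.5, 0.4, -1.5]
width: 0.0646
```

```bash
python3 - <<'E'
from prof import *
go(.5519,.0865,.21,265.5)
vial("v2",6); x,P=prof("v2",pr=False)
def an(x,B):
    i=np.argmin(np.where((x>7)&(x<11.5),B,999)); j=np.argmin(np.where((x>15.8)&(x<20.5),B,999))
    def par(i): 
        c=np.polyfit(x[i-2:i+3],B[i-2:i+3],2); return -c[1]/2/c[0]
    a,b=par(i),par(j); pk=B[i:j].max(); h=(pk+45)/2; k=np.where((x>a)&(x<b)&(B>h))[0]
    l=np.interp(h,B[k[0]-1:k[0]+1],x[k[0]-1:k[0]+1]); rr=np.interp(-h,-B[k[-1]:k[-1]+2],x[k[-1]:k[-1]+2])
    print("lines",a,b,"bubble",l,rr,"offset mm",((l+rr)/2-(a+b)/2)*20/(b-a))
an(x,P[:,2]); an(x,P[:,0]-30)
x,P=prof("v1",pr=False); an(x,P[:,2])
p=eyes.camera("scene"); save(p,"d2")
p=eyes.camera("top"); save(p,"d2t",(130,280,200,440),3)
C=cloud(p)
E
```

```text
t 20.5 pos [ 0.5332 -0.1149  0.2088] yaw 177.19 q [  5.  15. -13.  -0. -62.  -8.] F [ 0.5  0.4 -1.5] w 0.0646
shift [-0.0011 -0.0088  0.2021] turn -88.31 tilt [-0.     0.001 -1.   ]
lines 9.155185519930562 18.80995784569254 bubble 12.009767195742883 14.953085772915225 offset mm -1.0381295002581963
lines 9.245615213090868 18.1768421445339 bubble 11.907492711266674 15.053006331631154 offset mm -0.5172394770315164
lines 9.254381792480487 17.809242824503336 bubble 12.339434461941856 15.16541330657691 offset mm 0.5157572401040066
```

View pics/v2.png

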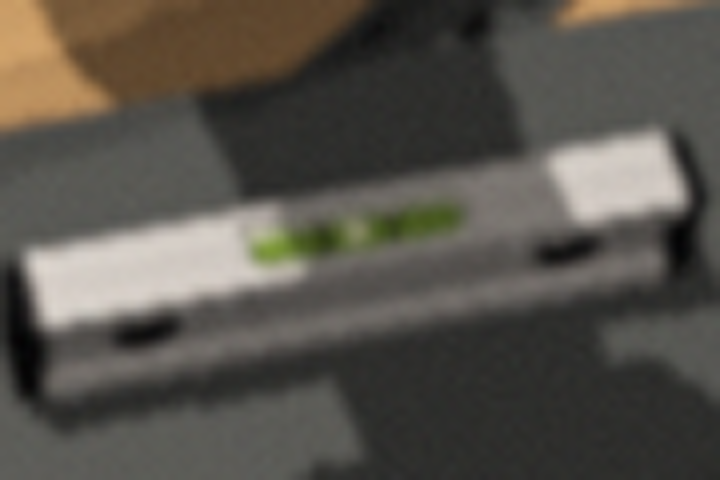

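View pics/d2.png

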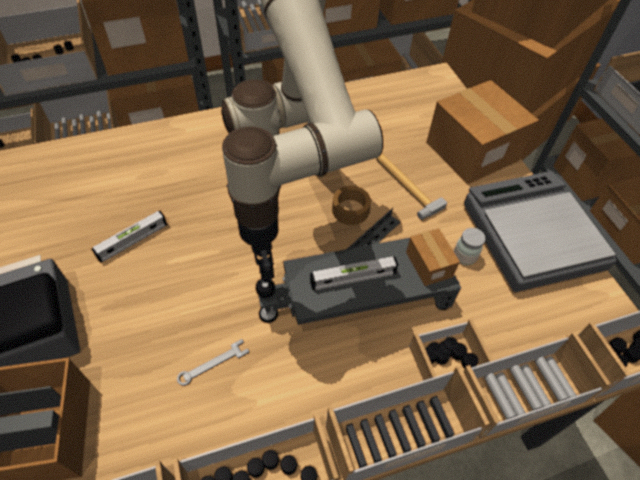

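The bubble shows at 13.48 px against a mid-line of 13.53, so it is centred with the knob released. Moving over the level, fingers open along its length so they press on both sides of the vial window.

Call:
step_arm --targets "0 -0.0011 0.0253 0 0.085;0 -0.0011 0.0253 0 0.085;0 -0.0011 0.0253 0 0.085;0 -0.0011 0.0253 0 0.085;0 -0.0011 0.0253 0 0.085;0 -0.0011 0.0252 0 0.085;0 -0.0011 0.0252 0 0.085;0 -0.0011 0.0252 0 0.085;0 0 0 0 0.085;0 0 0 -8.03 0.085;0 0 0 -8.03 0.085;0 0 0 -8.03 0.085;0 0 0 -8.03 0.085;0 0 0 -8.03 0.085;0 0 0 -8.03 0.085;0 0 0 -8.03 0.085;0 0 0 -8.03 0.085;0 0 0 -8.03 0.085;0 0 0 -8.03 0.085"

```text
clock: 22.8
tool_pos: [0.5519, 0.0853, 0.2089]
eef_rot: [0.607, 1.57, -2.748]
force: [0.3, -0.4, 0.3]
width: 0.0851
```

Call:
step_arm --targets "0 0 0 -8.03 0.0854;0.02 0 0 0 0.0854;0.02 0 0 0 0.0854;0 0 0 0 0.0854;0 0 0 0 0.0854"

```text
clock: 23.3
tool_pos: [0.5523, 0.0855, 0.1693]
eef_rot: [1.312, 1.57, -1.908]
force: [0.5, 1.0, -0.3]
width: 0.0851
```

```bash
python3 - <<'E'
from prof import *
go(.552,.0857,.135,265.5)
p=vial("v3",2); save(p,"e1",(180,330,270,470),4)
C=cloud(p); ok=p["range_z"]>0
for m in finder.silhouettes(p,"level"):
    q=C[m["pixels"]&ok]; q=q[(q[:,2]>.135)&(q[:,2]<.148)]; print(m["conf"],len(q), cv2.minAreaRect(q[:,:2].astype(np.float32)) if len(q) else 0)
E
```

```text
t 23.3 pos [0.5523 0.0855 0.1693] yaw -94.49 q [ 25.  19. -14.   0. -57.  60.] F [ 0.5  1.  -0.3] w 0.0851
shift [ 0.0343 -0.0002  0.0003] turn 0.01 tilt [-0.    -0.001 -1.   ]
0.9 913 ((0.553687572479248, 0.08408501744270325), (0.19926032423973083, 0.028587350621819496), 84.98979187011719)
0.3 0 0
```

View pics/e1.png

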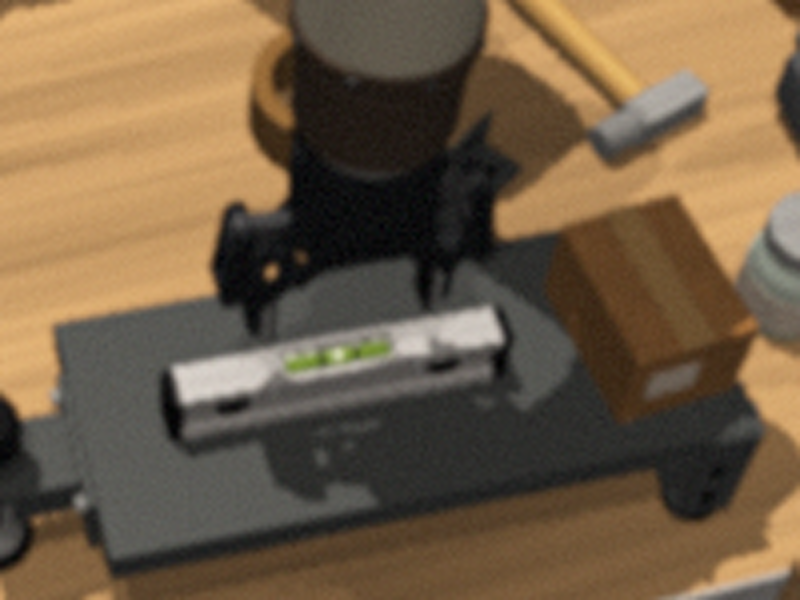

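```bash
cat >> prof.py <<'E'
def an(x,B,base=45):
    i=np.argmin(np.where((x>7)&(x<11.5),B,999)); j=np.argmin(np.where((x>15.8)&(x<20.5),B,999))
    def par(i): 
        c=np.polyfit(x[i-2:i+3],B[i-2:i+3],2); return -c[1]/2/c[0]
    a,b=par(i),par(j); pk=B[i:j].max(); h=(pk+base)/2; k=np.where((x>a)&(x<b)&(B>h))[0]
    l=np.interp(h,B[k[0]-1:k[0]+1],x[k[0]-1:k[0]+1]); rr=np.interp(-h,-B[k[-1]:k[-1]+2],x[k[-1]:k[-1]+2])
    print("lines",a,b,"bubble",l,rr,"offset mm",((l+rr)/2-(a+b)/2)*20/(b-a))
E
python3 - <<'E'
from prof import *
x,P=prof("v3",pr=False)
for c in(0,1,2): print(np.round(P[::2,c]).astype(int).tolist()); an(x,P[:,c],np.median(P[8:18,c]))
E
```

```text
[178, 173, 155, 146, 142, 138, 132, 131, 135, 125, 104, 96, 121, 156, 187, 196, 165, 132, 112, 97, 112, 120, 121, 121, 122, 119, 124, 140, 171, 199]
lines 9.292348176245358 18.189455961729987 bubble 12.062318299149403 14.950577508953517 offset mm -0.5270345613182716
[172, 168, 158, 159, 161, 157, 154, 151, 156, 145, 122, 112, 139, 172, 196, 203, 177, 150, 130, 113, 130, 142, 142, 143, 144, 141, 137, 145, 165, 191]
lines 9.340798440334558 18.183581222725305 bubble 12.09939923686219 14.892302576122574 offset mm -0.6023871253920823
[166, 158, 128, 102, 87, 81, 76, 73, 78, 71, 58, 54, 71, 108, 149, 157, 115, 73, 60, 55, 60, 60, 59, 60, 65, 65, 80, 115, 156, 185]
lines 9.296559061884878 18.185106585045627 bubble 12.01501671967049 14.889632690938553 offset mm -0.6491681962862214
```

Call:
step_arm --targets "0.015 0 0 0 0.0854;0.01 0 0 0 0.0854;0.004 0 0 0 0.0854;0.002 0 0 0 0.0854;0 0 0 0 0.0854;0 0 0 0 0.0854"

```text
clock: 24.05
tool_pos: [0.5524, 0.0862, 0.1386]
eef_rot: [-2.825, 1.57, 0.238]
force: [0.3, 0.3, 0.1]
width: 0.0856
```

The bubble is -0.6 mm off centre, well inside the ±2.5 mm allowed. Moving down to contact.

Call:
step_arm --targets "0.003 0 0 0 0.0854;0.003 0 0 0 0.0854;0 0 0 0 0.0854"

```text
clock: 24.35
tool_pos: [0.5518, 0.086, 0.1316]
eef_rot: [0.371, 1.57, -2.849]
force: [-0.4, -0.6, -1.0]
width: 0.0853
```

Call:
step_arm --targets "0.0015 0 0 0 0.0854;0 0 0 0 0.0854"

```text
clock: 24.55
tool_pos: [0.552, 0.0861, 0.1304]
eef_rot: [0.425, 1.57, -2.795]
force: [-0.4, -0.1, -0.6]
width: 0.0852
```

Call:
step_arm --targets "0.001 0 0 0 0.0854;0 0 0 0 0.0854"

```text
clock: 24.75
tool_pos: [0.5521, 0.0861, 0.1295]
eef_rot: [0.339, 1.571, -2.88]
force: [-0.2, -0.3, -0.1]
width: 0.0855
```

Call:
step_arm --targets "0.001 0 0 0 0.0854;0 0 0 0 0.0854"

```text
clock: 24.95
tool_pos: [0.5523, 0.0862, 0.129]
eef_rot: [-3.114, 1.57, -0.05]
force: [-0.7, -0.4, 2.1]
width: 0.0857
```

Call:
step_arm --targets "0.0007 0 0 0 0.0854;0 0 0 0 0.0854"

```text
clock: 25.15
tool_pos: [0.5523, 0.0861, 0.1289]
eef_rot: [-3.122, 1.57, -0.059]
force: [-2.0, -0.2, 5.6]
width: 0.0856
```

Call:
step_arm --targets "0.0005 0 0 0 0.0854;0.0003 0 0 0 0.0854;0 0 0 0 0.0854;0 0 0 0 0.0854"

```text
clock: 25.55
tool_pos: [0.5525, 0.0861, 0.1289]
eef_rot: [-3.09, 1.569, -0.026]
force: [-3.4, 0.3, 10.0]
width: 0.0856
```

```bash
python3 - <<'E'
from prof import *
F=[]
for _ in range(6):
    F.append(r.observe()["force"]); eyes.camera("top")
print(np.round(F,1).tolist())
p=vial("v5",6); save(p,"f1",(180,330,270,470),4); go(.552,.086,.129,265.5)
x,P=prof("v5",pr=False)
for c in(0,1,2): print(np.round(P[::2,c]).astype(int).tolist()); an(x,P[:,c],np.median(P[8:18,c]))
E
```

```text
[[-3.4, 0.3, 10.0], [-4.9, 0.5, 8.7], [-3.7, 0.5, 9.7], [-3.5, -0.7, 9.5], [-3.3, 0.3, 8.7], [-2.8, 0.5, 9.1]]
t 26.15 pos [0.5524 0.0861 0.1289] yaw -94.46 q [ 25.  21. -17.   0. -52.  60.] F [-3.5  0.9  8.8] w 0.0854
shift [-0.0001  0.0002  0.0004] turn 0.04 tilt [ 0.001 -0.    -1.   ]
[129, 145, 137, 128, 120, 108, 100, 101, 102, 94, 81, 83, 109, 145, 179, 180, 141, 98, 77, 67, 68, 69, 66, 65, 66, 70, 79, 92, 101, 113]
lines 8.942901861009226 18.813838224849647 bubble 11.688658248374606 14.904507080818417 offset mm -1.17878863136865
[123, 140, 140, 140, 136, 123, 115, 116, 120, 112, 96, 97, 126, 159, 186, 184, 150, 114, 90, 75, 76, 79, 77, 75, 77, 79, 85, 94, 98, 108]
lines 9.003271363942568 18.797534249049562 bubble 11.589529996747363 14.847594703377416 offset mm -1.3923262310438331
[118, 130, 113, 90, 76, 64, 59, 58, 55, 48, 42, 46, 62, 98, 140, 143, 100, 55, 42, 42, 45, 41, 39, 39, 41, 44, 56, 75, 90, 104]
lines 8.653351521618392 22.378487208442333 bubble 11.861758650310415 14.87728932201164 offset mm -3.1276854784464745
```

View pics/f1.png

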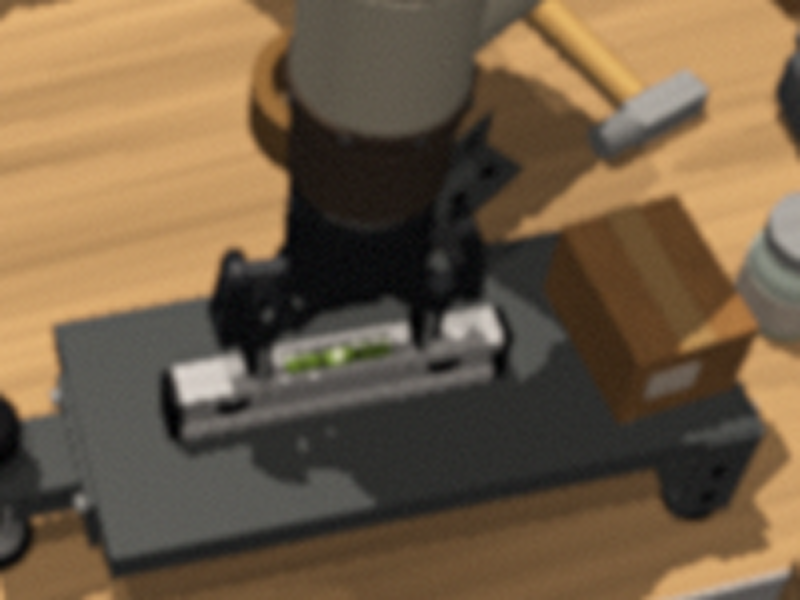

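The fingers press either side of the window (crop 260,360 and 425,325) with about 9–10 N, and the bubble sits between the lines. As a check on parallax bias, I compare with an earlier picture of the same level lying on the flat bench, without using any robot time.

```bash
python3 - <<'E'
from prof import *
f=cv2.imread("pics/a1scene.png")[:,:,::-1].astype(float); np.save("pics/a1s.npy",f)
# level B on bench: predicted vial ends from model, dir -> try image axis from mask
p=np.load("pics/a1s.npy")
cam=eyes.camera("scene")
c=np.array([.4497,-.319,.042]); d=np.array([-.891,.454,0])
E=[proj(cam,c+s*d) for s in(-.029,.029)]; L=[proj(cam,c+s*d) for s in(-.01,0,.01)]; print(E)
a=(E[0][1]+.5,E[0][0]+.5); b=(E[1][1]+.5,E[1][0]+.5)
x,P=prof("a1s",a,b,pr=False)
for X,q in zip(x[::1],P[::1]): print(f"{X:6.2f}",*[f"{v:4.0f}" for v in q])
cv2.imwrite("pics/a1v.png",cv2.resize(f[260:350,140:220,::-1].astype(np.uint8),None,fx=7,fy=6.6,interpolation=cv2.INTER_CUBIC))
# now: reprojection of vial ends for v3 vs v5
E=[proj(cam,np.array([.5537,.0841,.142])+s*np.array([.0815,.9967,0])) for s in(-.029,0,.029)]; print("board level",E)
E
```

```text
[(np.float64(309.77979648654735), np.float64(171.76026699142906)), (np.float64(288.5930025146812), np.float64(179.37510447579797))]
 -1.80  166  160  151
 -1.36  171  167  155
 -0.92  173  170  153
 -0.47  167  168  143
 -0.03  157  164  126
  0.41  146  159  108
  0.85  136  154   90
  1.30  129  150   74
  1.74  125  148   64
  2.18  122  146   59
  2.63  122  146   59
  3.07  125  148   62
  3.51  126  150   63
  3.95  128  152   66
  4.40  128  152   66
  4.84  127  152   66
  5.28  125  150   64
  5.72  124  148   60
  6.17  122  145   58
  6.61  118  141   56
  7.05  112  136   56
  7.49  106  128   55
  7.94  101  120   52
  8.38  100  117   53
  8.82  103  121   55
  9.26  112  130   64
  9.71  126  144   75
 10.15  139  158   88
 10.59  155  172  106
 11.04  169  182  123
 11.48  180  189  138
 11.92  184  193  144
 12.36  180  190  140
 12.81  172  182  128
 13.25  161  174  113
 13.69  148  164   97
 14.13  136  155   82
 14.58  123  144   70
 15.02  113  133   62
 15.46  107  126   59
 15.90  105  123   60
 16.35  105  122   59
 16.79  109  125   60
 17.23  112  132   59
 17.68  117  139   60
 18.12  121  145   61
 18.56  124  149   62
 19.00  127  152   66
 19.45  129  153   68
 19.89  131  153   71
 20.33  131  153   70
 20.77  129  151   68
 21.22  130  151   71
 21.66  131  152   76
 22.10  132  151   83
 22.54  133  149   91
 22.99  137  147  104
 23.43  144  150  120
 23.87  154  155  136
 24.31  169  167  155
board level [(np.float64(271.0645926066232), np.float64(341.5739379262865)), (np.float64(268.65843806620035), np.float64(354.09386653501633)), (np.float64(266.26844683344893), np.float64(366.52969270779397))]
```

View pics/a1v.png

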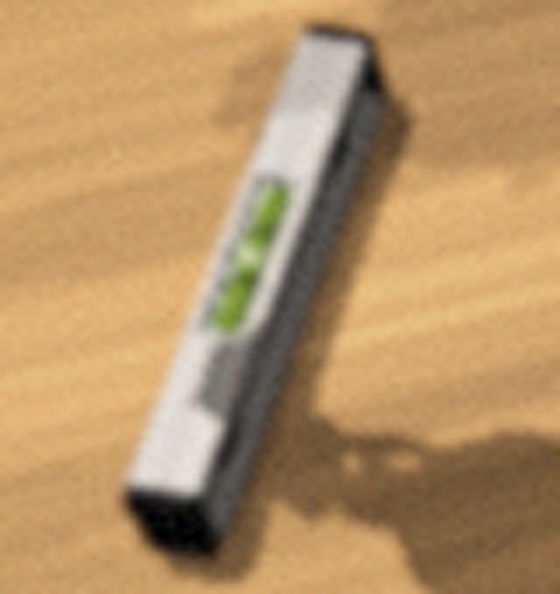

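View pics/v5.png

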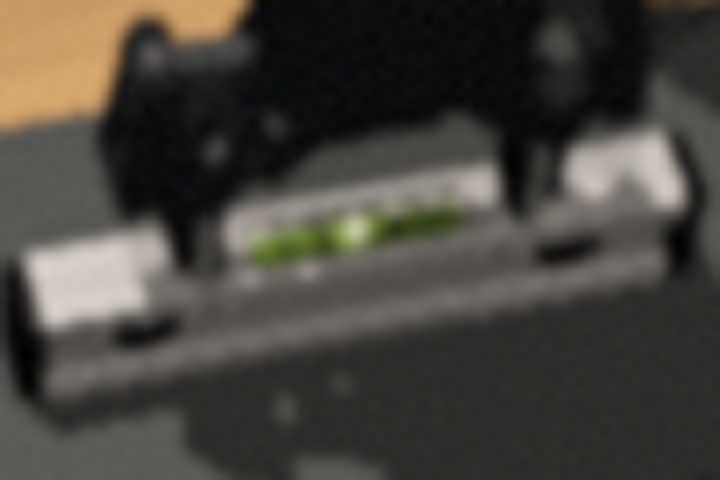

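The flat-bench picture of the same level gives a viewing bias of about -0.4 mm here, so the true bubble offset is a fraction of a millimetre. A small trim brings the force to 10 N and eases the sideways load.

Call:
step_arm --targets "0.0002 0 0.0003 0 0.0854;0 0 0 0 0.0854;0 0 0 0 0.0854;0 0 0 0 0.0854;0 0 0 0 0.0854;0 0 0 0 0.0854;0 0 0 0 0.0854;0 0 0 0 0.0854;0 0 0 0 0.0854;0 0 0 0 0.0854"

```text
clock: 27.2
tool_pos: [0.5524, 0.0861, 0.1289]
eef_rot: [-3.082, 1.569, -0.018]
force: [-2.8, 0.1, 9.1]
width: 0.0852
```

```bash
python3 - <<'E'
from prof import *
F=[]
for _ in range(10):
    F.append(r.observe()["force"]); eyes.camera("scene")
print(np.round(np.mean(F,0),2),np.round(np.array(F)[:,2],1))
vial("v6",6); go(.552,.086,.129,265.5)
x,P=prof("v6",pr=False)
for c in(0,1): an(x,P[:,c],np.median(P[8:18,c]))
p=eyes.camera("scene"); save(p,"g1")
E
```

```text
[-2.85 -0.05  9.35] [ 9.1  9.9  9.5  9.7  8.   9.1 10.4  8.4  9.4 10. ]
t 28.0 pos [0.5524 0.0862 0.1289] yaw -94.46 q [ 26.  21. -17.   0. -52.  60.] F [-3.2  0.1  9.6] w 0.0854
shift [-0.0001  0.0002  0.0004] turn 0.04 tilt [ 0.002 -0.    -1.   ]
lines 9.004959526402727 19.563577239152355 bubble 11.789473485796051 14.848651809819776 offset mm -1.8282804837306135
lines 9.056135398015297 19.276771112422608 bubble 11.66460910429182 14.770517878700424 offset mm -1.856811631365057
```

View pics/g1.png

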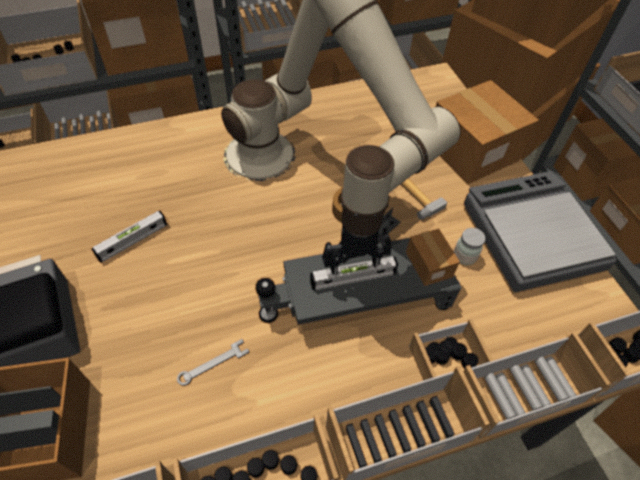

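View pics/v6.png

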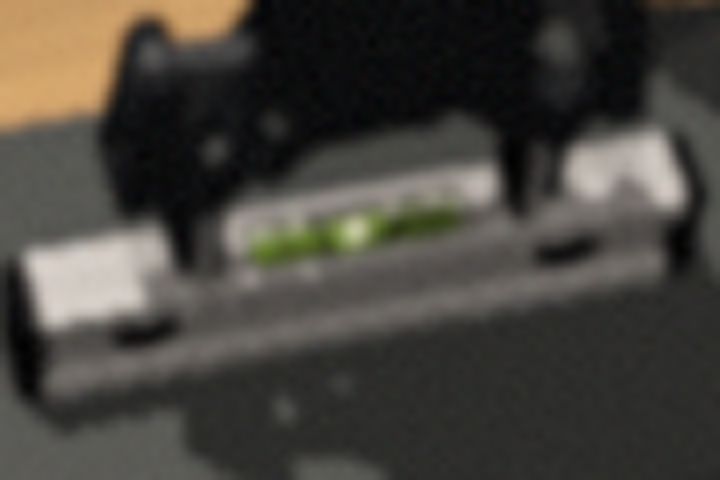

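The bubble is unchanged between its lines (crop 355,230). The right-line reading is now spoiled by shading, but against the earlier mid-line the offset is about -0.8 mm apparent. One last small trim of the force.

Call:
step_arm --targets "0.0002 0 0.0001 0 0.0854;0 0 0 0 0.0854;0 0 0 0 0.0854;0 0 0 0 0.0854;0 0 0 0 0.0854;0 0 0 0 0.0854"

```text
clock: 28.65
tool_pos: [0.5524, 0.0861, 0.1289]
eef_rot: [-3.08, 1.568, -0.016]
force: [-3.7, 0.2, 10.4]
width: 0.0856
```

```bash
python3 - <<'E'
from prof import *
F=[]
for _ in range(12):
    F.append(r.observe()["force"]); eyes.camera("scene")
print(np.round(np.mean(F,0),2)); vial("v7",3); x,P=prof("v7",pr=False)
for c in(0,1): an(x,P[:,c],np.median(P[8:18,c]))
if 8.5<np.mean(F,0)[2]<12: print(r.sign_off(), r.observe()["clock"])
E
```

```text
[-3.   -0.04 10.06]
lines 8.980875049470878 19.528878898313998 bubble 11.758545331155473 14.829128069695534 offset mm -1.822222075833504
lines 9.04495344699473 19.299859612327865 bubble 11.621402364091162 14.747746598811059 offset mm -1.9265550211460116
the job is handed in; nothing more can be done
the job is handed in; nothing more can be done
```

The shelf is levelled, and I handed the job in at about 29 s with the gripper still pressing the level down, ready for you to tighten the lock nut.

- **Level:** I took the left-most level, laid it lengthwise on the free part of the board and let go of it.
- **Knob:** I turned it about 93° clockwise and released it. With nothing touching the level, the bubble measured about 0.6 mm off centre, towards the foot; up to 2.5 mm still counts as centred.
- **Press:** The open fingers press on both sides of the vial window. The force averaged 10.1 N down, with about 3 N sideways that I could not fully remove.
- **Other things:** The last full picture showed the carton, wrench and jar in place. The offcut is partly hidden behind the arm there, but nothing went near it.

**Checks that disagreed:**
- **Bubble while pressed:** The automatic reading gave about -1.9 mm, towards the foot, because the arm's shadow hides the right-hand line. Against the line positions measured before pressing, it is about -0.8 mm. An earlier picture of the same level on the flat bench suggests the camera angle accounts for about -0.4 mm of that.
- **Knob position:** The two cameras differed by 4 mm. I used the mean and the knob gripped well.

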